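# Mount the hand roller and lock its cam lever

### The job

Put the wooden-handled roller rod into its stand: take it from its rest and push its metal shaft through both eyes until the collar is up against the first eye. Then swing the stand's cam lever through its quarter turn to the end stop, so that its tongue closes behind the collar and keeps the rod home, and let go. Leave the other things on the table where they are.

Things in the scene. Friction and masses are not known exactly. Their poses are not given: they have to be found in the camera images.
- rod_grip (a point): Grip point of the loose roller rod (round, about 170 g): on its axis, half-way along the handle. +x runs along the rod to the shaft's free end. Along x from here: wooden handle, 24 mm diameter, -45 to 45 mm; wooden collar disc, 56 mm diameter, 45 to 53 mm; bare metal shaft, 16 mm diameter, 53 to 173 mm. It balances about 73 mm ahead of this point: grip firmly, 60 N or more.
- rod_tip (a point): Free end of the rod's metal shaft, on its axis, 173 mm from rod_grip along the rod; same axes. The last 7 mm taper to 10 mm diameter.
- rest: The fixed wooden rest in which the rod starts, lying level, axis 50 mm above the table. Board 215 x 56 x 10 mm with two V cradles, which hold the handle within 20 mm of its far end and the shaft about 75 mm ahead of the collar; nothing else stands under the rod. Origin on the table under about the collar's shaft-side face; +x towards the shaft's free end.
- stand: The fixed stand. Origin on the table, under the entry face of the first eye; z up, +x is the direction in which the rod goes in. Wooden foot 14 mm thick, x -50 to 110, y -38 to 112 mm. Two upright metal eye plates on posts, 40 mm wide (y), 44 mm high, tops 102 mm above the table: the first from x = 0 to 12 mm, the second from x = 70 to 82 mm.
- eye (a point): Centre of the first eye's round 20 mm hole at its entry face (2 mm chamfer): x = 0, y = 0, 80 mm above the table in the stand's frame, same axes as the stand. The second eye's equal hole is on the same line. With the rod home its collar touches this face and its shaft end stands 120 mm beyond this point.
- lever_pivot (a point): The lever's upright pivot axis, at x = -16, y = 80, z = 80 mm in the stand's frame.
- lever (a joint): Angle of the cam lever about its upright pivot (rad): 0 open, 1.571 at the end stop; grows anticlockwise from above. Starts at 0 to 0.25; takes about 2 N at the knob; stays where left. At 0 the black handle points 30 degrees from the stand's +x towards +y, and a 60 mm metal tongue along -x; at the stop 120 degrees, tongue along -y behind the collar, pushing a collar a few mm out home.
- lever_knob (a point): Upright round black knob at the end of the lever's handle, 22 mm diameter, 90 mm from the pivot axis; this point is on the knob's axis, 104 mm above the table. The knob stands free from 86 to 124 mm above the table; its handle bar, 14 mm wide, lies below it, 74 to 86 mm above the table.
- cone: Bystander: turned wooden peg standing upright, 44 mm wide at the foot, 100 mm high; origin under its foot.
- mug: Bystander: white mug, 76 mm diameter, 85 mm high, handle to its +y; origin under its foot.
- grip_ring: Bystander: dark rubber hand-exercise ring lying flat, 68 mm diameter, 24 mm high; origin under its centre.
Not all that is in view belongs to the job. Leave any red look-alike of the part that bears rod_grip alone.

How it is judged (in metres and radians):
On the way, in this order (a step that is already met when the one before it is completed fails the run):
1. the rod is through both eyes with its collar within 12 mm of the first eye (x of rod_tip in the frame of stand above 0.108 m and y of rod_tip in the frame of stand between -0.01 and 0.01 m and z of rod_tip in the frame of stand between 0.068 and 0.092 m), for 0.2 s.
2. the lever is at its end stop (value of joint lever above 1.5 rad), for 0.2 s.
At the end, for the whole second after the job is handed in: The rod lies through both eyes (shaft end within 10 mm sideways and 12 mm in height of the eyes' axis, direction within 0.12 rad) with its collar within 7 mm of the first eye, the lever is within 0.07 rad of its end stop, and the three bystanders are within 30 mm of where they began (value of joint lever above 1.5 rad and x of rod_tip in the frame of stand above 0.113 m and y of rod_tip in the frame of stand between -0.01 and 0.01 m and z of rod_tip in the frame of stand between 0.068 and 0.092 m and angle between the x axis of rod_grip and the x axis of stand, either way round below 0.12 rad and distance of each of cone, mug, grip_ring from where it was at the start of the episode below 0.03 m); the robot touches nothing.
It fails at once if a bystander is knocked more than 30 mm or over (distance of any of cone, mug, grip_ring from where it was at the start of the episode above 0.03 m or angle between any of cone, mug's own z axis and vertical above 0.6 rad).
It also fails if it takes over 56 s, if anything falls off the work surface, if the arm or the gripper's body presses on something with over 40 N, if the wrist force passes 120 N, or if a joint passes its speed limit or range.

### The arm

A 6-joint arm with a two-finger parallel gripper is mounted at the origin on the work surface. World frame = base frame: x ahead of the robot, y to its left, z up, the work surface at z = 0. Lengths are in mm, angles in degrees, forces in N, time in s.
With the tool pointing down it reaches from about 350 to 975 mm from the base axis. Payload 4.9 kg.
Tool frame: the origin (TCP) lies on the centre line of the jaws, within the pads' length; the fingertips stand 17 mm ahead of it and the grasp point (between the pads) lies 2 mm behind it; z points along the fingers, y is the direction in which the jaws open and shut (so a half turn about z gives the same grasp; the last joint's range is limited). The gripper opens to 85 mm and grips with 20 to 120 N. Pads are 22 mm wide; open, the fingers measure 114 mm over their backs; the gripper's body (76 mm by 85 mm) begins 54 mm behind the grasp point. The pads swing forward as they close: fully open they stand 13 mm farther back than shut.
Start: joints at [61.65, 3.019, 92.412, -0, 84.569, -6.818], TCP at [229.374, 581.368, 248.304] pointing down, gripper open.
Joint ranges: [-172.51, 172.51], [-57.92, 126.97], [3.15, 148.05], [-58.71, 238.71], [5.1, 150.11], [-179.66, 179.66]. Speed limits (degrees/s): [147.25, 147.25, 180, 180, 180, 180].

### API

Orientations are given as a 3x3 rotation matrix whose columns are the frame's x, y, z axes.
In Python, from station import ctrl gives the robot as it stands. Calls block until the motion is done:
- ctrl.move_to(position, orientation): joint-space move of the TCP to a pose.
- ctrl.line_to(position, orientation=None, vel=150): straight line of the TCP; orientation=None keeps the orientation; vel is the mean speed in mm/s.
- ctrl.movej(angles): joint-space move.
- ctrl.ungrasp() and ctrl.clamp(force=None): open the fingers fully, or close them until they stop; force is the grip in N (None keeps the last).
- ctrl.hold(seconds).
- ctrl.ik(position, orientation): joint angles nearest the present ones, or None.
- ctrl.get_state(): the state.
- ctrl.grab_frame(name): name is "scene" or "top" or "wrist"; returns a dict with "image" (420x560x3 uint8, red, green, blue), "depth" (420x560 float32, mm along the optical axis (not along the pixel's ray), 0 where there is no reading), "fx", "fy", "cx", "cy" (pixels), "R" (3x3) and "t" (3): a world point X has camera coordinates R X + t; the wrist camera has in their place "T_tool_cam" (4x4, takes a point from camera to tool coordinates, whose origin is the TCP and whose axes are the flange's). Camera axes: x right, y down, z forward; pixel columns grow to the right and rows downward; lengths in mm; the calibration is good to about 2 mm. A picture is of the moment at which its call begins: read the wrist's pose just before it.
A pose or a line that the arm cannot do raises ctrl.Unreachable and nothing moves.
- ctrl.close_job(): hands the job in, once; it reports no verdict.
The state is a dict: "t": time; "qpos": joint angles; "dq": joint speeds; "effort": joint torques, N m; "ee_pos": TCP position; "ee_rot": TCP orientation; "wrist_force": force on the tool from outside, world axes, zero at the start; "moment": the same for the moment, N m; "grip_width": finger opening in mm.
Only numpy, scipy, OpenCV 4.12 (cv2) and the standard library are available. Lean on these libraries where they do the work, as an engineer would, in place of code of your own. Each camera call takes 0.05 s, during which the arm holds its last target. There are 200 camera calls.

## Working session

There is one attempt and no reset: what is moved stays moved. The work goes in short steps, each a Python script; the robot and the scene stay as the last script left them, time stands still between calls to the robot, and variables do not carry over. Pictures are saved under pics/ and viewed, about 8 in all and at most 12, crops included, and the job is handed in when it is done.

```bash
mkdir -p pics; ls; python3 - <<'E'
from station import ctrl
import cv2,numpy as np,pickle
fs={}
for n in("scene","top"):
    f=ctrl.grab_frame(n);fs[n]=f
    cv2.imwrite(f"pics/{n}0.png",f["image"][:,:,::-1])
    print(n,f["fx"],f["cx"],f["cy"],-np.array(f["R"]).T@f["t"])
pickle.dump(fs,open("f0.pkl","wb"))
E
```

```text
pics
scene 480.9490919866832 287.08685433106086 211.80490186547016 [1179.5643282   468.61410254 1131.28327636]
top 483.9138352295502 278.54469173181343 203.27444538314444 [ 400.49192019   36.43518484 1261.6646409 ]
```

View pics/top0.png

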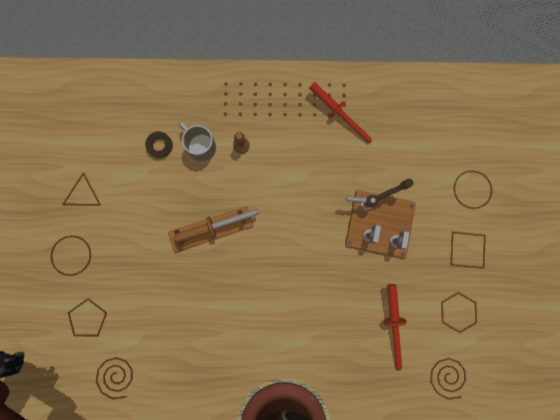

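View pics/scene0.png

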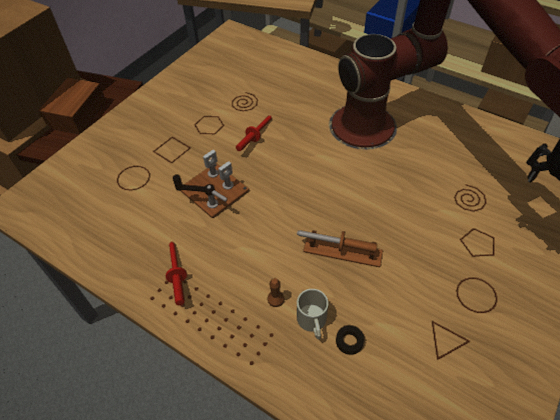

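The top view shows the wooden rod in its rest at about (175,238)–(258,212), shaft pointing right. The stand is at (382,225), lever pivot (371,201), knob (407,184). The two red rods at (340,112) and (396,325) are look-alikes; the wooden-handled one with a metal shaft in a rest fits the description. I'll confirm with a crop and measure.

```bash
cat > h.py <<'E'
import numpy as np,cv2
def cloud(f,R=None,t=None):
    "world xyz per pixel (HxWx3); nan without depth"
    d=f["depth"].astype(float); v,u=np.indices(d.shape)
    d=np.where(d>0,d,np.nan)
    C=np.stack([(u-f["cx"])/f["fx"]*d,(v-f["cy"])/f["fy"]*d,d],-1)
    if R is None: return (C-np.array(f["t"]))@np.array(f["R"])
    return C@R.T+t
def axis(P):
    m=P.mean(0); w=np.linalg.svd(P-m,full_matrices=False)[2][0]; return m,w
E
python3 - <<'E'
import pickle,cv2,numpy as np
from h import *
f=pickle.load(open("f0.pkl","rb"))["top"]
X=cloud(f)
cv2.imwrite("pics/crop.png",cv2.resize(f["image"][165:275,160:425,::-1],None,fx=3,fy=3,interpolation=cv2.INTER_CUBIC))
print("table z",np.nanmedian(X[270:300,200:300,2]))
P=X[195:255,160:270].reshape(-1,3); 
Q=P[(P[:,2]>53)&(P[:,2]<90)];m,w=axis(Q[:,:2]); w*=-np.sign(w[1])
s=(Q[:,:2]-m)@w
print("rod",len(Q),m,w,np.degrees(np.arctan2(w[1],w[0])),m+w*s.min(),m+w*s.max(),np.ptp(s))
c=Q[Q[:,2]>68]; print("collar",c.mean(0),len(c))
P=X[175:260,340:420].reshape(-1,3)
Q=P[(P[:,2]>8)&(P[:,2]<20)]
r=cv2.minAreaRect(Q[:,:2].astype(np.float32));print("foot",r,cv2.boxPoints(r))
for (a,b,c,d) in [(222,250,360,384),(222,255,385,412)]:
    Q=X[a:b,c:d].reshape(-1,3);Q=Q[Q[:,2]>90];print("eye top",len(Q),Q.mean(0))
Q=X[175:200,390:420].reshape(-1,3);Q=Q[Q[:,2]>112];print("knob",len(Q),Q.mean(0))
for n,(a,b,c,d) in dict(cone=(130,155,230,250),mug=(122,162,178,218),ring=(130,160,143,175)).items():
    Q=X[a:b,c:d].reshape(-1,3);Q=Q[Q[:,2]>12];print(n,Q.min(0),Q.max(0))
E
```

```text
table z -0.049740316047313105
rod 652 [490.19451767 183.0974468 ] [ 0.32389022 -0.94609467] -71.10164688012927 [459.58863589 272.49829749] [529.88017336  67.17425903] 217.02272002998285
collar [489.57478632 183.68390501  74.81798808] 55
foot ((508.1500244140625, -257.989990234375), (188.0114288330078, 172.9620819091797), 84.55176544189453) [[ 413.13416 -343.35995]
 [ 585.3149  -359.78207]
 [ 603.1659  -172.62003]
 [ 430.98517 -156.1979 ]]
eye top 98 [ 472.66857661 -218.86563375  101.25608631]
eye top 103 [ 458.73318043 -287.1736739   101.36035664]
knob 72 [ 593.71032799 -293.44443638  123.4430282 ]
cone [690.42413597  95.75252993  12.22587942] [725.18931424 135.60619289 104.86915601]
mug [666.84728174 181.94600261  12.09063285] [756.63554151 271.54552349  91.24942866]
ring [674.88118671 297.1799545   12.21504092] [742.31126964 364.60533576  31.00671602]
```

View pics/crop.png

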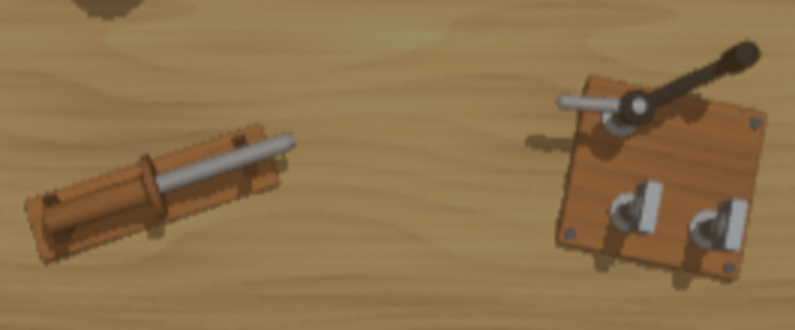

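Confirmed: wooden-handled rod in its rest, metal shaft to the right. I'll take close wrist looks at the rod, then the stand.

```bash
cat >> h.py <<'E'
def Rdown(deg):
    "tool down, tool x along heading deg"
    a=np.radians(deg); x=np.array([np.cos(a),np.sin(a),0]); z=np.array([0,0,-1.]); return np.column_stack([x,np.cross(z,x),z])
def wrist(ctrl):
    s=ctrl.get_state(); f=ctrl.grab_frame("wrist"); T=np.array(f["T_tool_cam"]); R=np.array(s["ee_rot"])
    f["Rw"]=R@T[:3,:3]; f["tw"]=R@T[:3,3]+np.array(s["ee_pos"]); return f,cloud(f,f["Rw"],f["tw"])
E
python3 - <<'E'
from station import ctrl
from h import *
import pickle
out=[]
def go(p,d):
    for a in (d,d+180):
        q=ctrl.ik(p,Rdown(a)); print(a,q)
    
go([470,235,300],-71); go([473,-190,300],-101.5)
q=ctrl.ik([470,235,300],Rdown(-71))
a=-71 if q is not None else 109
ctrl.move_to([470,235,300],Rdown(a)); f1,X1=wrist(ctrl)
print(ctrl.get_state()["t"],f1["T_tool_cam"])
pickle.dump((f1,X1),open("w1.pkl","wb")); cv2.imwrite("pics/w1.png",f1["image"][:,:,::-1])
P=X1.reshape(-1,3);ok=(P[:,2]>53)&(P[:,2]<95)&(np.hypot(P[:,0]-490,P[:,1]-183)<140);Q=P[ok]
print("n",len(Q)); m,w=axis(Q[:,:2]);w*=-np.sign(w[1]);s=(Q[:,:2]-m)@w
print(m,np.degrees(np.arctan2(w[1],w[0])),m+w*s.min(),m+w*s.max(),np.ptp(s))
c=Q[Q[:,2]>68];sc=(c[:,:2]-m)@w;print("collar",len(c),m+w*sc.min(),m+w*sc.max(),np.ptp(sc))
E
```

```text
-71 [ 1.84474526e+01 -1.22154260e+01  1.01891077e+02 -2.54444375e-14
  9.03243495e+01  1.79447453e+02]
109 [ 1.84474526e+01 -1.22154260e+01  1.01891077e+02 -2.54444375e-14
  9.03243495e+01 -5.52547391e-01]
-101.5 [-3.02549597e+01 -1.44921773e+01  1.03800712e+02 -2.54444375e-14
  9.06914652e+01  1.61245040e+02]
78.5 [-3.02549597e+01 -1.44921773e+01  1.03800712e+02 -2.54444375e-14
  9.06914652e+01 -1.87549597e+01]
2.8833 [[-5.21916543e-04 -9.48836952e-01 -3.15765998e-01  7.97300675e+01]
 [ 9.99999173e-01 -1.24013063e-04 -1.28021363e-03  4.88639011e-01]
 [ 1.17555489e-03 -3.15766405e-01  9.48836232e-01 -1.24077662e+02]
 [ 0.00000000e+00  0.00000000e+00  0.00000000e+00  1.00000000e+00]]
n 3982
[490.94274185 187.85965518] -71.11098164234235 [461.25918171 274.6124941 ] [522.88953683  94.49231159] 190.37221651053142
collar 374 [490.2502339  189.88357111] [492.70701044 182.70342365] 7.588825242528168
```

View pics/w1.png

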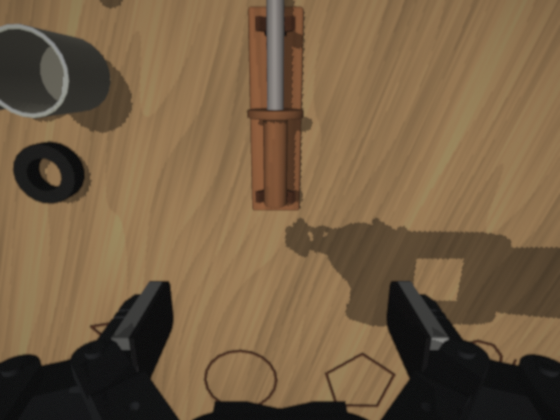

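The wrist view shows the wooden rod: collar at about (275,114), handle end at (276,208), mug and ring well to the left. Depth gives a consistent 94 mm from handle end to collar. Next a close look at the stand, in the flipped orientation I'll use for the work (joint 6 far from its limit).

```bash
python3 - <<'E'
from station import ctrl
from h import *
import pickle
ctrl.move_to([478,-225,300],Rdown(78.5)); f,X=wrist(ctrl)
pickle.dump((f,X),open("w2.pkl","wb")); cv2.imwrite("pics/w2.png",f["image"][:,:,::-1])
P=X.reshape(-1,3)
Q=P[(P[:,2]>99)&(P[:,2]<107)&(np.abs(P[:,0]-465)<40)&(np.abs(P[:,1]+250)<70)].astype(np.float32)
C=[]
a=Q[Q[:,1]>-253];b=Q[Q[:,1]<=-253]
for q in (a,b):
    r=cv2.minAreaRect(q[:,:2]);print(len(q),r,q[:,2].mean());C.append(r[0])
d=np.subtract(C[1],C[0]);print(np.hypot(*d),np.degrees(np.arctan2(d[1],d[0])))
Q=P[(P[:,2]>112)&(P[:,2]<135)&(np.abs(P[:,0]-594)<40)&(np.abs(P[:,1]+293)<40)].astype(np.float32)
print("knob",len(Q),Q.mean(0) if len(Q) else 0,cv2.minAreaRect(Q[:,:2]) if len(Q) else 0)
Q=P[(P[:,2]>10)&(P[:,2]<18)&(np.abs(P[:,0]-505)<130)&(np.abs(P[:,1]+240)<130)].astype(np.float32)
r=cv2.minAreaRect(Q[:,:2]);print("foot",r,cv2.boxPoints(r),np.median(Q[:,2]))
E
```

```text
Traceback (most recent call last):
cv2.error: OpenCV(4.12.0) /io/opencv/modules/imgproc/src/convhull.cpp:143: error: (-215:Assertion failed) total >= 0 && (depth == CV_32F || depth == CV_32S) in function 'convexHull'
```

View pics/w2.png

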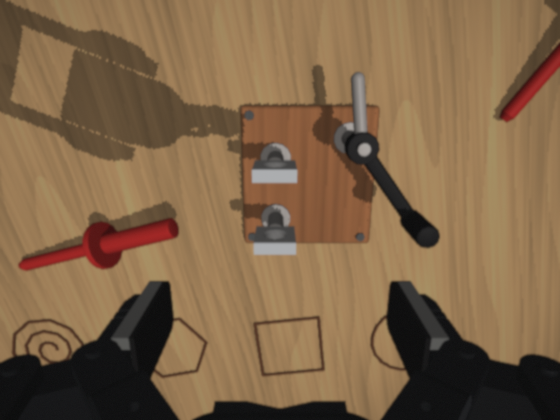

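The stand seen from its entry side: first eye's top face about (252–298, 170–183), second (254–296, 242–255), pivot (362,148), knob (428,237), tongue tip (359,75). The height filter came up empty, so I'll use the pixels of the faces directly.

```bash
python3 - <<'E'
from h import *
import pickle
f,X=pickle.load(open("w2.pkl","rb"))
print(X[177,275],X[248,275],X[237,428],X[148,364],X[75,359],X[110,300])
g=cv2.cvtColor(f["image"],cv2.COLOR_RGB2HSV)
C=[]
for n,(a,b,c,d) in dict(e1=(165,188,246,304),e2=(237,260,246,304)).items():
    m=((g[a:b,c:d,1]<60)&(g[a:b,c:d,2]>140)).astype(np.uint8)
    k,l,st,ce=cv2.connectedComponentsWithStats(m);i=1+st[1:,4].argmax();print(n,st[i],ce[i]+[c,a])
    pts=(np.argwhere(l==i)[:,::-1]+[c,a]).astype(np.float32)
    # rays onto z=101.5
    r=np.c_[(pts[:,0]-f["cx"])/f["fx"],(pts[:,1]-f["cy"])/f["fy"],np.ones(len(pts))]@f["Rw"].T
    W=f["tw"]+r*((102-f["tw"][2])/r[:,2])[:,None]
    R=cv2.minAreaRect(W[:,:2].astype(np.float32));print(R,W.mean(0));C.append(R[0])
    print("depth z",np.nanmedian(X[pts[:,1].astype(int),pts[:,0].astype(int)],0))
d=np.subtract(C[1],C[0]);print(np.hypot(*d),np.degrees(np.arctan2(d[1],d[0])))
# knob, tongue by same
for n,(u,v,z) in dict(knob=(428,237,124),pivot=(364,150,92),tongue=(359,75,85)).items():
    r=f["Rw"]@[(u-f["cx"])/f["fx"],(v-f["cy"])/f["fy"],1];print(n,f["tw"]+r*(z-f["tw"][2])/r[2])
E
```

```text
[ 474.25339612 -219.07104586  100.72292508] [ 460.25368002 -286.44586711  100.04624244] [ 595.12114545 -293.00449844  122.46214666] [ 556.2561694  -210.93049729   92.70038892] [ 562.11653048 -149.82516929   82.59230495] [ 509.9980883  -173.32861246   11.95062666]
e1 [  6   5  46  13 590] [274.19491525 175.97457627]
((474.0087890625, -217.8181915283203), (10.810791969299316, 39.71992111206055), 78.47498321533203) [ 473.82014248 -217.73913713  102.        ]
depth z [ 473.7035697  -218.1126774   100.47636331]
e2 [  7   6  43  12 514] [274.08171206 248.48054475]
((459.4231872558594, -285.92938232421875), (11.2711820602417, 39.579925537109375), 78.4643783569336) [ 459.50694324 -285.90869959  102.        ]
depth z [ 459.40326149 -286.7215457   100.41995505]
69.65539528060377 -102.0869928601677
knob [ 594.60219082 -292.24576536  124.        ]
pivot [ 556.15832276 -212.8356262    92.        ]
tongue [ 561.63160348 -149.78545833   85.        ]
```

```bash
cat >> h.py <<'E'
H=-101.8
xh=np.array([np.cos(np.radians(H)),np.sin(np.radians(H)),0]); yh=np.array([-xh[1],xh[0],0]); O=np.array([475.0,-212.0,0])
def S(x,y,z): return O+x*xh+y*yh+[0,0,z]
E
python3 - <<'E'
from station import ctrl
from h import *
import pickle
R=Rdown(108.9)
ctrl.move_to([475.6,232.7,130],R); ctrl.line_to([475.6,232.7,48],R,vel=120)
print(ctrl.get_state()["wrist_force"])
ctrl.clamp(100); s=ctrl.get_state();print(s["grip_width"],s["wrist_force"],s["t"])
ctrl.line_to([475.6,232.7,150],R,vel=120); ctrl.hold(0.2)
s=ctrl.get_state();print(s["grip_width"],s["wrist_force"],s["moment"],s["t"])
ctrl.move_to(S(-215,0,140),Rdown(H+180)); 
s=ctrl.get_state();print(s["ee_pos"],s["t"])
f,X=wrist(ctrl);pickle.dump((f,X),open("w3.pkl","wb")); t=ctrl.grab_frame("top");c=ctrl.grab_frame("scene");pickle.dump((t,c),open("f3.pkl","wb"))
a=cv2.resize(f["image"],(400,300)); b=cv2.resize(t["image"][150:300,250:450],(400,300)); d=c["image"][120:270,140:340];d=cv2.resize(d,(400,300))
cv2.imwrite("pics/p3.png",np.vstack([np.hstack([a,b]),np.hstack([d,d*0])])[:,:,::-1])
E
```

```text
[ 0.55348555  0.50754682 -0.24235968]
21.083864112280093 [-1.26915964 -0.70767679  5.08094277] 9.1
21.335937612724933 [-0.27850638  0.46996347 -1.46135414] [0.09443914 0.032013   0.07010279] 10.3
[518.921331    -0.82066318 139.93297224] 11.2417
```

View pics/p3.png

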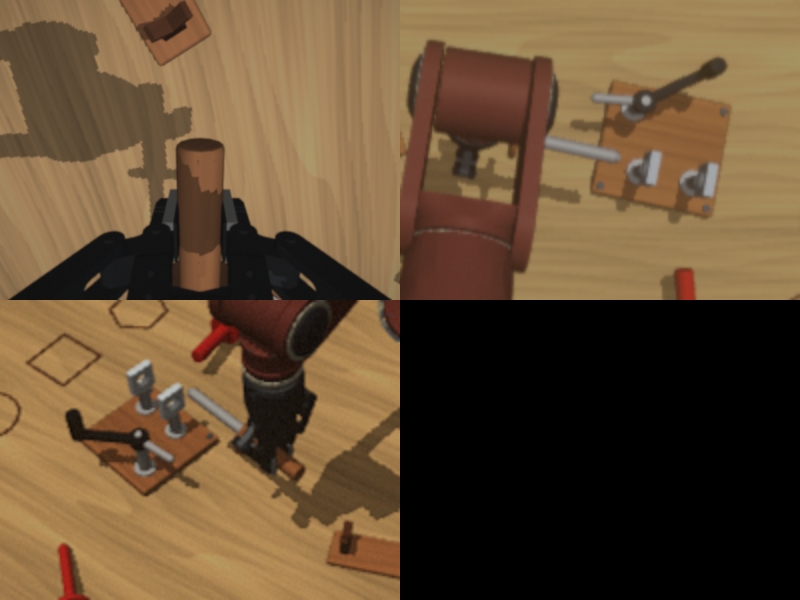

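The rod is held: handle in the jaws, shaft level-looking and pointing at the eyes (top crop: tip about full-frame (558,228)/2 region). I'll measure its axis in the hand with top depth.

```bash
python3 - <<'E'
from h import *
import pickle
t,c=pickle.load(open("f3.pkl","rb")); f,Xw=pickle.load(open("w3.pkl","rb"))
def st(P): 
    d=P-O; return np.c_[d@xh,d@yh,P[:,2]]
for n,F,(a,b,cc,d) in (("top",t,(210,240,320,365)),("scene",c,(160,195,232,270))):
    P=st(cloud(F)[a:b,cc:d].reshape(-1,3)); P=P[(P[:,2]>115)&(P[:,2]<165)&(abs(P[:,1])<30)&(P[:,0]>-130)&(P[:,0]<0)]
    print(n,len(P),P.min(0),P.max(0))
    for x0 in range(-130,-30,15):
        q=P[(P[:,0]>=x0)&(P[:,0]<x0+15)]
        if len(q)>4: print(x0,len(q),"ymid",(q[:,1].min()+q[:,1].max())/2,"ymean",q[:,1].mean(),"ztop",np.percentile(q[:,2],92))
P=st(Xw.reshape(-1,3)); P=P[(P[:,2]>135)&(P[:,2]<170)&(abs(P[:,1])<14)&(P[:,0]<-225)&(P[:,0]>-275)]
print("handle",len(P),P.min(0))
for x0 in range(-265,-225,8):
    q=P[(P[:,0]>=x0)&(P[:,0]<x0+8)]
    if len(q)>4: print(x0,len(q),q[:,1].min(),q[:,1].max(),"ztop",np.percentile(q[:,2],95))
E
```

```text
top 256 [-129.87246561   -9.62496694  136.71758895] [-41.2587551    6.40245098 152.83690511]
-130 45 ymid -1.3920497999096502 ymean -2.0664668081333932 ztop 150.81204673710224
-115 46 ymid -1.6928183881982473 ymean -1.9173952797319473 ztop 150.45799813749534
-100 42 ymid -1.4124168774138313 ymean -1.8776781284734287 ztop 150.54500806309548
-85 45 ymid -1.5716161363128296 ymean -2.1971856811075985 ztop 150.90668577603486
-70 44 ymid -1.638812258980003 ymean -1.7138630698077544 ztop 150.3022878151884
-55 34 ymid -1.626519869253789 ymean -2.3484403957728586 ztop 148.81160304507983
scene 147 [-129.81053883   -9.87809165  135.56860607] [-43.92474498   7.97248851 150.59810614]
-130 26 ymid -0.3813393578489026 ymean 0.5214330392791601 ztop 148.76993898798932
-115 28 ymid -0.8467374911534313 ymean 0.6235130317613196 ztop 148.81059828071446
-100 28 ymid -1.7242576103453393 ymean 0.23808469274861396 ztop 148.3931728168451
-85 28 ymid -0.88880398922262 ymean 0.6761930971668528 ztop 149.27159295335088
-70 24 ymid -0.20428213535029682 ymean 0.802405736132846 ztop 149.51956392107206
-55 13 ymid 0.7774386655313665 ymean 1.411540354752017 ztop 146.8663794593227
handle 7848 [-260.61735242  -13.98313549  135.0013427 ]
-265 1384 -12.888320880473186 10.64369998727025 ztop 151.38682384774006
-257 1542 -13.116778367665871 10.85148093016469 ztop 152.20372922351726
-249 1413 -13.159766571230247 10.796885399829156 ztop 152.08138534759655
-241 1365 -13.295269136037623 10.695226959442957 ztop 152.01508320861132
-233 2144 -13.983135487520604 13.99033395667303 ztop 164.89980829147913
```

Rod is level, axis about 2 mm above the TCP, about 1 mm to −y of the eyes' line in both cameras, so I shift +1 mm and insert in force-checked steps.

```bash
python3 - <<'E'
from station import ctrl
from h import *
R=Rdown(H+180)
ctrl.line_to(S(-200,1,78),R,vel=120)
f0=np.array(ctrl.get_state()["wrist_force"])
for x in list(range(-180,-59,10))+list(range(-57,-45,2)):
    ctrl.line_to(S(x,1,78),R,vel=60)
    s=ctrl.get_state();d=np.array(s["wrist_force"])-f0
    print(x,"fx %.1f fy %.1f fz %.1f"%(d@xh,d@yh,d[2]),round(s["t"],2),round(s["grip_width"],1))
    if abs(d@xh)>15 or np.linalg.norm(d)>30: break
t=ctrl.grab_frame("top");c=ctrl.grab_frame("scene")
cv2.imwrite("pics/p4.png",np.hstack([cv2.resize(t["image"][150:300,300:450],(400,400)),cv2.resize(c["image"][120:270,150:300],(400,400))])[:,:,::-1])
E
```

```text
-180 fx 0.0 fy -0.1 fz 0.7 12.56 21.6
-170 fx -0.7 fy 0.1 fz -0.7 12.88 21.1
-160 fx -0.3 fy -0.4 fz -0.1 13.19 21.4
-150 fx 0.1 fy 0.5 fz 0.1 13.51 21.5
-140 fx 0.5 fy 0.7 fz -0.3 13.82 21.6
-130 fx 0.5 fy 0.1 fz -0.5 14.14 21.2
-120 fx -0.2 fy 1.1 fz -0.0 14.46 21.5
-110 fx -0.9 fy 0.4 fz 0.1 14.78 21.6
-100 fx -0.5 fy 0.4 fz 0.6 15.09 21.5
-90 fx -0.7 fy -0.3 fz 0.1 15.41 20.9
-80 fx -0.3 fy -0.4 fz -0.1 15.72 20.8
-70 fx -0.0 fy 1.2 fz -0.0 16.04 21.2
-60 fx -0.8 fy 1.4 fz 0.5 16.36 21.7
-57 fx 0.5 fy 0.2 fz 0.5 16.61 21.6
-55 fx -5.0 fy 0.5 fz 0.5 16.86 21.4
-53 fx -11.9 fy -0.1 fz 2.1 17.11 20.9
-51 fx -19.4 fy 0.6 fz 3.6 17.36 21.3
```

View pics/p4.png

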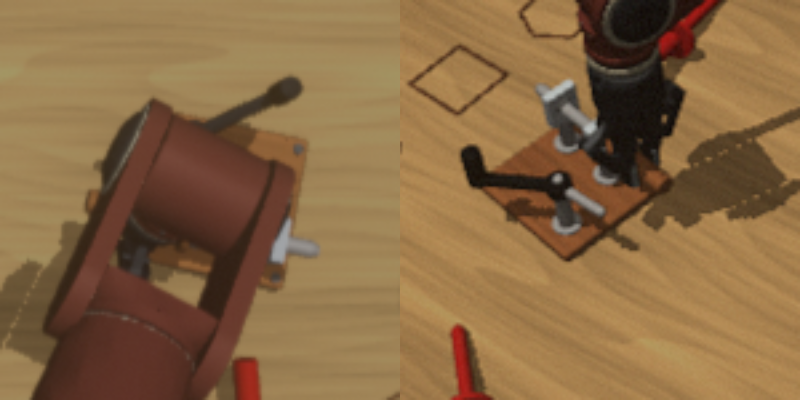

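The rod went in with no side force and met the eye at about x = −56, force rising to 19 N. Contact is the collar seating. Release and lift, then check reachability for the lever sweep.

```bash
cat >> h.py <<'E'
def L(phi,d,z):
    "tool pose pushing the knob, knob direction phi deg in stand frame, finger d mm behind knob axis"
    a=np.radians(phi); return S(-16+90*np.cos(a)+d*np.sin(a),80+90*np.sin(a)-d*np.cos(a),z)
E
python3 - <<'E'
from station import ctrl
from h import *
R=Rdown(H+180)
ctrl.ungrasp(); ctrl.line_to(S(-51,1,170),R,vel=120)
s=ctrl.get_state();print(s["t"],s["wrist_force"],s["grip_width"])
for o in (0,180):
    for phi in (37,60,90,123):
        q=ctrl.ik(L(phi,26,110),Rdown(H+phi+o)); print(o,phi,None if q is None else np.round(q,0))
ctrl.move_to(L(37,45,190),Rdown(H+37+180))
t=ctrl.grab_frame("top");c=ctrl.grab_frame("scene")
import pickle;pickle.dump((t,c),open("f5.pkl","wb"))
cv2.imwrite("pics/p5.png",np.hstack([cv2.resize(t["image"][150:300,300:450],(400,400)),cv2.resize(c["image"][120:270,150:300],(400,400))])[:,:,::-1])
E
```

```text
19.0167 [ 0.59725263  0.72842353 -0.44316388] 85.62512959728129
0 37 [-35.  13.  95.  -0.  72. 120.]
0 60 [-32.  16.  92.  -0.  72. 100.]
0 90 [-28.  18.  89.  -0.  73.  74.]
0 123 [-24.  17.  91.  -0.  73.  45.]
180 37 [-35.  13.  95.  -0.  72. -60.]
180 60 [-32.  16.  92.  -0.  72. -80.]
180 90 [ -28.   18.   89.   -0.   73. -106.]
180 123 [ -24.   17.   91.   -0.   73. -135.]
```

View pics/p5.png

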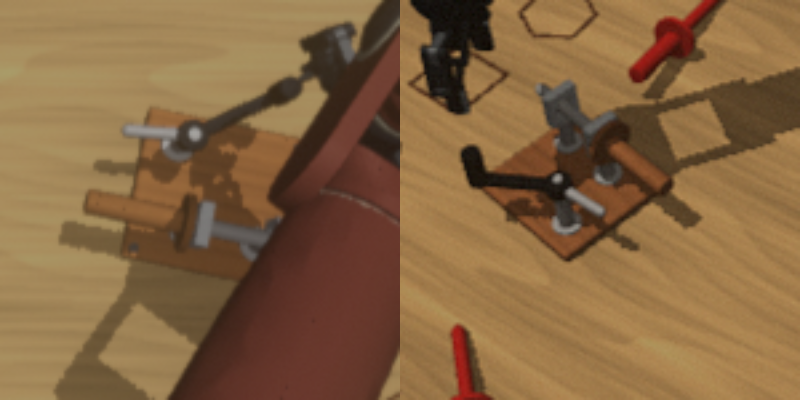

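Rod rests home through both eyes, collar against the first (top crop (190,222)); lever still open. Now the lever sweep with closed fingers.

```bash
python3 - <<'E'
from station import ctrl
from h import *
ctrl.clamp(20)
s=ctrl.get_state();print(s["grip_width"],s["t"])
ctrl.line_to(L(37,45,110),Rdown(H+37+180),vel=150)
ctrl.hold(0.1);f0=np.array(ctrl.get_state()["wrist_force"])
def step(phi,d,v):
    ctrl.line_to(L(phi,d,110),Rdown(H+phi+180),vel=v)
    s=ctrl.get_state();F=np.array(s["wrist_force"])-f0;a=np.radians(phi)
    tg=-np.sin(a)*xh+np.cos(a)*yh; rd=np.cos(a)*xh+np.sin(a)*yh
    print(phi,d,"tan %.1f rad %.1f z %.1f t %.2f"%(F@tg,F@rd,F[2],s["t"])); return F@tg
step(37,28,80)
d=25
for phi in list(range(43,116,8))+list(range(116,132,1)):
    if step(phi,d,70)<-9: break
E
```

```text
-0.12547783325426043 20.675
37 28 tan 0.8 rad 2.2 z 0.5 t 21.82
43 25 tan -0.3 rad 2.0 z -0.1 t 22.16
51 25 tan 1.4 rad 1.9 z 0.2 t 22.49
59 25 tan 0.1 rad 1.7 z 0.7 t 22.82
67 25 tan 0.0 rad 1.4 z -0.2 t 23.16
75 25 tan -0.1 rad 1.1 z -0.0 t 23.49
83 25 tan -1.5 rad 2.2 z -0.5 t 23.82
91 25 tan -0.3 rad 1.1 z 0.6 t 24.16
99 25 tan -0.7 rad 1.5 z -0.2 t 24.49
107 25 tan -1.5 rad 1.0 z 0.2 t 24.82
115 25 tan -1.7 rad 1.1 z -0.5 t 25.16
116 25 tan -2.5 rad 1.2 z -0.2 t 25.41
117 25 tan -2.8 rad 0.4 z -0.0 t 25.66
118 25 tan -1.5 rad 0.2 z -1.2 t 25.91
119 25 tan -3.0 rad 0.3 z -0.2 t 26.16
120 25 tan -6.5 rad -0.4 z -1.2 t 26.41
121 25 tan -9.9 rad -0.0 z -2.4 t 26.66
```

Force rises sharply at 120–121°, matching the end stop. Back off, lift away and look.

```bash
python3 - <<'E'
from station import ctrl
from h import *
import pickle
ctrl.line_to(L(122,25,110),Rdown(H+121+180),vel=70)
print(ctrl.get_state()["wrist_force"])
ctrl.line_to(L(121,50,110),Rdown(H+121+180),vel=100)
ctrl.line_to(L(121,50,250),Rdown(H+121+180),vel=200)
ctrl.move_to([330,300,320],Rdown(100)); ctrl.hold(0.3)
t=ctrl.grab_frame("top");c=ctrl.grab_frame("scene");pickle.dump((t,c),open("f6.pkl","wb"))
X=cloud(t);d=X-O
Sx=np.stack([d@xh,d@yh,X[...,2]],-1).reshape(-1,3)
k=Sx[(Sx[:,2]>112)&(Sx[:,2]<135)&(abs(Sx[:,0]+60)<60)&(abs(Sx[:,1]-150)<50)];print("knob",len(k),k.mean(0),np.degrees(np.arctan2(k[:,1].mean()-80,k[:,0].mean()+16)))
q=Sx[(Sx[:,2]>75)&(Sx[:,2]<95)&(abs(Sx[:,1])<14)&(Sx[:,0]>85)&(Sx[:,0]<150)];print("shaft end x",len(q),q.max(0),q.mean(0))
q=Sx[(Sx[:,2]>80)&(Sx[:,2]<100)&(abs(Sx[:,1])<14)&(Sx[:,0]<-20)&(Sx[:,0]>-130)];print("handle end x",q.min(0),q.mean(0))
for n,(a,b,cc,dd) in dict(cone=(130,155,230,250),mug=(122,162,178,218),ring=(130,160,143,175)).items():
    Q=X[a:b,cc:dd].reshape(-1,3);Q=Q[Q[:,2]>12];print(n,Q.min(0),Q.max(0))
print(ctrl.get_state()["t"])
cv2.imwrite("pics/p6.png",np.hstack([cv2.resize(t["image"][150:300,300:450],(400,400)),cv2.resize(c["image"][120:270,150:300],(400,400))])[:,:,::-1])
E
```

```text
[  2.22317411 -12.30702341  -2.71400947]
knob 71 [-60.05388724 156.44812262 123.08833633] 119.95306630241926
shaft end x 73 [118.6443201    7.4341885   90.16418394] [102.6407833   -1.07386361  84.51244709]
handle end x [-99.34911397 -11.61567835  80.1920176 ] [-59.75067675  -0.47882319  87.69856899]
cone [689.94726937  95.94683775  12.0312398 ] [728.59636335 135.51302565 104.92045673]
mug [666.35005898 181.74085431  12.25280026] [757.28707326 271.80522418  89.00794788]
ring [674.96780627 297.37108415  12.32855124] [742.88404955 364.19945676  31.03886885]
30.9083
```

View pics/p6.png

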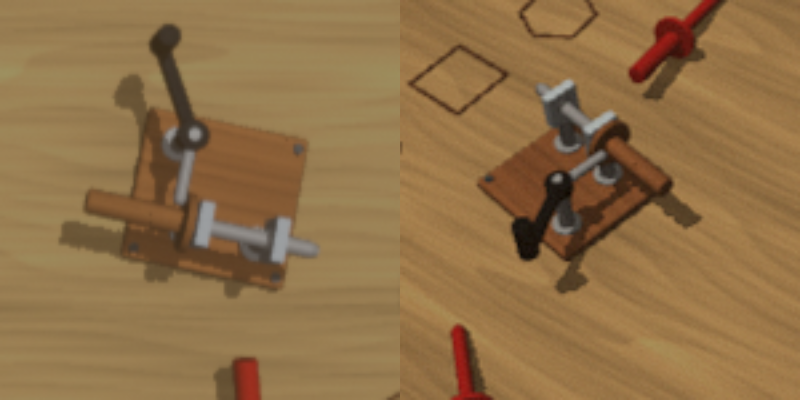

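The rod is home, with the tongue closed behind the collar (top crop (184,200)). The knob is at 119.95°, the end stop. Handing in.

```bash
python3 -c "
from station import ctrl
print(ctrl.close_job())"
```

```text
the job is handed in; nothing more can be done
None
```

I gripped the wooden-handled rod at 100 N, lifted it from its rest and pushed its shaft through both eyes until the collar seated (about 19 N). I released it, swung the lever to its stop with the closed fingers, moved the arm clear and handed the job in at about 31 s; no verdict is reported.

**Last checks (top camera):**
- **Rod:** the shaft end stands about 118.6 mm past the entry face (at least 113 mm needed) and lies about 1 mm off the eyes' axis.
- **Lever:** the knob is at 119.95°, with the stop at 120°. The picture shows the tongue behind the collar.
- **Bystanders:** cone, mug and ring are unmoved to within a few mm, which is measurement noise.

**Disagreements:**
- The gripper reported about 21 mm on the 24 mm handle, but the rod measured level and nearly centred.
- The top and wrist cameras differed by 1–3 mm, within what their calibration allows.

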